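# Empty the sinker cup and leave it upside down on the drip mat

### The job

Tip all six ball sinkers out of the blue cup into the green bowl, then turn the empty cup over and set it gently mouth-down on the round black mat, wholly on the mat, and let go. Leave the bowl and the other things on the table where they are.

Things in the scene. Friction and masses are not known exactly. Their poses are not given: they have to be found in the camera images.
- cup: Loose blue round cup, 80 mm tall, slightly tapered: outside radius 27 mm at the foot, 31 mm at the rim (no handle); wall 3 mm, bottom 5 mm thick, about 120 g. Origin at the centre of its underside, z along its axis towards the mouth. Starts upright on the table holding the six sinkers. Laid on its side and let go, it stays put.
- cup_rim (a point): Centre of the cup's mouth, 80 mm from its origin along its z.
- sinker0_center (a point): Centre of one loose ball sinker, smooth, 15 mm across, 12 g (orange, yellow or red). All six start inside the cup, one layer on its bottom, and roll freely.
- sinker1_center (a point): Centre of another such ball sinker.
- sinker2_center (a point): Centre of another such ball sinker.
- sinker3_center (a point): Centre of another such ball sinker.
- sinker4_center (a point): Centre of another such ball sinker.
- sinker5_center (a point): Centre of another such ball sinker.
- bowl: Loose lime-green bowl, rim radius 70 mm, 50 mm tall, wall 4 mm, 250 g, standing mouth-up on the table. Origin at the centre of its underside, z up.
- mat: Round black rubber drip mat, fixed flat on the table, radius 75 mm, 4 mm thick. Origin at the centre of its underside (table height); its top is 4 mm above.
- bottle: Bystander: clear drink bottle with a blue cap, loose, upright, radius 33 mm, 200 mm tall. Origin at the centre of its underside.
- stand: Bystander: small scissor stand carrying a black and red fishing reel, fixed to the table; 90 x 70 mm (its x, y), 135 mm tall in all. Origin at the centre of its underside.
- tackle: Bystander: green tackle box, loose, 104 x 70 mm (its x, y), 55 mm tall. Origin at the centre of its underside.
- hookcase: Bystander: flat white and red hook case, loose, 90 x 60 mm (its x, y), 21 mm tall. Origin at the centre of its underside.
Not all that is in view belongs to the job. Of the things that look like the cup, take the one that is farthest to the robot's left at the start. Of the things that look like the bowl, the largest one is meant.

How it is judged:
On the way:
1. all six sinkers lie in the bowl (horizontal distance between each of sinker0_center, sinker1_center, sinker2_center, sinker3_center, sinker4_center, sinker5_center and bowl below 0.062 m and z of sinker0_center in the frame of bowl between 0 and 0.048 m and z of sinker1_center in the frame of bowl between 0 and 0.048 m and z of sinker2_center in the frame of bowl between 0 and 0.048 m and z of sinker3_center in the frame of bowl between 0 and 0.048 m and z of sinker4_center in the frame of bowl between 0 and 0.048 m and z of sinker5_center in the frame of bowl between 0 and 0.048 m), for 0.2 s.
At the end, for the whole second after the job is handed in: All six sinkers lie inside the upright bowl (centres within 62 mm of its axis and below its rim); the cup stands mouth-down at rest, its rim on the mat's top (within 5 mm), upside down within 0.1 rad, its axis within 44 mm of the mat's centre (whole rim on the mat), and the gripper has let go (all of step 1 and angle between bowl's own z axis and vertical below 0.15 rad and angle between cup's own z axis and vertical above 3.04 rad and horizontal distance between cup and mat below 0.044 m and z of cup_rim in the frame of mat below 0.009 m and linear speed of cup below 0.02 m/s and angular speed of cup below 0.2 rad/s and contact force between the fingers and cup below 0.05 N); the robot touches nothing.
It fails at once if the bottle is shifted by more than 25 mm or tipped (distance of bottle from where it was at the start of the episode above 0.025 m or angle between bottle's own z axis and vertical above 0.3 rad).
It fails at once if the tackle is shifted by more than 25 mm or tipped (distance of tackle from where it was at the start of the episode above 0.025 m or angle between tackle's own z axis and vertical above 0.3 rad).
It fails at once if the hookcase is shifted by more than 25 mm or tipped (distance of hookcase from where it was at the start of the episode above 0.025 m or angle between hookcase's own z axis and vertical above 0.3 rad).
It fails at once if the bowl is pushed away by more than 25 mm (distance of bowl from where it was at the start of the episode above 0.025 m).
It fails at once if the cup is dropped or thrown (moving freely faster than 0.8 m/s) (contact force between the fingers and cup below 0.05 N and linear speed of cup above 0.8 m/s).
It also fails if it takes over 69 s, if anything falls off the work surface, if the arm or the gripper's body presses on something with over 40 N, if the wrist force passes 120 N, or if a joint passes its speed limit or range.

### The arm

A 6-joint arm with a two-finger parallel gripper is mounted at the origin on the work surface. World frame = base frame: x ahead of the robot, y to its left, z up, the work surface at z = 0. Lengths are in m, angles in rad, forces in N, time in s.
With the tool pointing down it reaches from about 0.375 to 0.9 m from the base axis. Payload 3.1 kg.
Tool frame: the origin (TCP) lies midway between the tips of the shut fingers; the grasp point (between the pads) lies 19 mm behind it; z points along the fingers, y is the line along which they close (so a half turn about z gives the same grasp; the last joint's range is limited). The gripper opens to 87 mm and grips with 3 to 60 N. Pads are 19 mm wide; open, the fingers measure 117 mm over their backs; the gripper's body (75 mm by 190 mm) begins 51 mm behind the grasp point.
Start: joints at [-1.433, 0.527, 1.433, -0, 1.181, -0.178], TCP at [0.195, -0.594, 0.223] pointing down, gripper open.
Joint ranges: [-3.08, 3.08], [-0.75, 2.2], [0.22, 2.44], [-1.43, 4.57], [0, 2.65], [-2.85, 2.85]. Speed limits (rad/s): [2.79, 2.79, 3.14, 3.14, 3.14, 3.14].

### API

Orientations are given as a unit quaternion [x, y, z, w].
In Python, from rig import robot gives the robot as it stands. The module is installed in compiled form; this text tells all that it offers.
- The arm moves only by the tool play_rows, never from a script. Its arguments are lists of equal length, an entry for each row: "gripper": the closure, from -1 (fully open) to 1 (shut); "delta_pos": the shift along the tool's x, y, z in cm, a list of three; "turn": the turn, a rotation vector about the tool's x, y, z in rad, a list of three. A call has 1 to 12 rows; each row is the pose to reach, as a shift and turn from the pose commanded when the call began, along the tool's axes at that moment; what a row does not reach only later rows make up. A row lasts 1/8 s, in which the tool goes at most 62.5 mm and 10.7 degrees, less where a joint would pass 70% of its speed; a pose out of reach is approached as far as the arm can. A call with a gripper value outside its range is refused whole. The fingers move at their own pace and stop on an object; "squeeze" is the grip in N (left out, the last holds). Time passes only in rows, so rows that repeat a pose let the fingers close. It gives the time, the measured TCP pose, the force, the opening and the grip force at its end, in the units of the state.
- robot.get_obs(): the state, without advancing time (a new reading comes with each control period).
- robot.camera(name): name is "scene" or "top"; returns a dict with "color" (384x512x3 uint8, red, green, blue), "vfov" (degrees; the focal length in pixels is half the picture's height over the tangent of half this angle, whatever the lens; pixels are square), "cx", "cy" (the principal point, pixels), "R" (3x3) and "t" (3): a world point X has camera coordinates R X + t. Camera axes: x right, y down, z forward; pixel columns grow to the right and rows downward; lengths in m; the calibration is good to about 2 mm. A picture is of the moment at which its call begins. There is no depth.
- robot.hand_in(): hands the job in; it is judged then, once.
The state is a dict: "time": time; "q": joint angles; "joint_velocities": joint speeds; "joint_torque": joint torques, N m; "position": TCP position; "tool_rot": TCP orientation; "ft_force": force on the tool from outside, world axes, zero at the start; "moment": the same for the moment, N m; "grip_width": finger opening in m; "grip_force": force on a finger pad.
Only numpy, scipy, OpenCV 4.12 (cv2) and the standard library are available. Lean on these libraries where they do the work, as an engineer would, in place of code of your own. Each camera call takes 0.05 s, during which the arm holds its last target. There are 200 camera calls.

## Working session

There is one attempt and no reset: what is moved stays moved. The work goes in short steps, Python scripts to look and compute and a tool call to move; the robot and the scene stay as the last step left them, time stands still between calls to the robot, and variables do not carry over. Pictures are saved under pics/ and viewed, at most 12 in all, crops included, and the job is handed in when it is done.

Besides the shell and the picture viewer there is one more tool, called after ">>>" as name(argument=value, ...), one argument or row to a line, values as JSON. play_rows: Moves the arm, as the interface text tells. Its arguments: {"type":"object","properties":{"gripper":{"type":"array","items":{"type":"number"}},"delta_pos":{"type":"array","items":{"type":"array","items":{"type":"number"}}},"turn":{"type":"array","items":{"type":"array","items":{"type":"number"}}},"squeeze":{"type":"number"}},"required":["gripper","delta_pos","turn"]}

```bash
mkdir -p pics
python3 - <<'E'
from rig import robot
import cv2,pickle
d={}
for n in("scene","top"):
    c=robot.camera(n);d[n]=c;cv2.imwrite(f"pics/{n}0.png",cv2.resize(c["color"][:,:,::-1],(800,600),interpolation=cv2.INTER_CUBIC))
    print(n,c["vfov"],c["cx"],c["cy"],c["R"],c["t"])
pickle.dump(d,open("c0.pkl","wb"))
print(robot.get_obs())
E
```

```text
scene 51.49342884615831 264.8273050813822 190.97853399884784 [[-0.88652737  0.46235126  0.01733578]
 [ 0.32090362  0.64143871 -0.69683373]
 [-0.33330179 -0.61219906 -0.71702317]] [ 0.46959548 -0.06335541  1.18213062]
top 52.4701212745115 253.5105594758878 192.0034220195664 [[ 0.01484687 -0.99947413  0.02882769]
 [-0.99311199 -0.01809132 -0.1157639 ]
 [ 0.11622455 -0.0269104  -0.99285834]] [-0.09182473  0.51603487  1.10376992]
{'time': 0.1, 'q': array([-1.43249418e+00,  5.28399943e-01,  1.43370089e+00, -1.14367299e-05,
        1.18140358e+00, -1.78480134e-01]), 'joint_velocities': array([-0.00049733, -0.00259326, -0.00272955, -0.00062031, -0.00041707,
        0.00163111]), 'joint_torque': array([-8.24945491e-04, -4.40985489e+01, -1.77150786e+01,  6.33960497e-02,
        5.33821760e-02, -3.60972274e-05]), 'position': array([ 0.19464363, -0.59326356,  0.22167636]), 'tool_rot': array([ 9.87481532e-01,  1.57731769e-01,  1.39142021e-05, -9.55791888e-04]), 'ft_force': array([-0.30235342, -0.09438565,  0.51314719]), 'moment': array([ 0.03510796, -0.02256076, -0.04185654]), 'grip_force': 0.0, 'grip_width': 0.08715322590894115}
```

View pics/scene0.png

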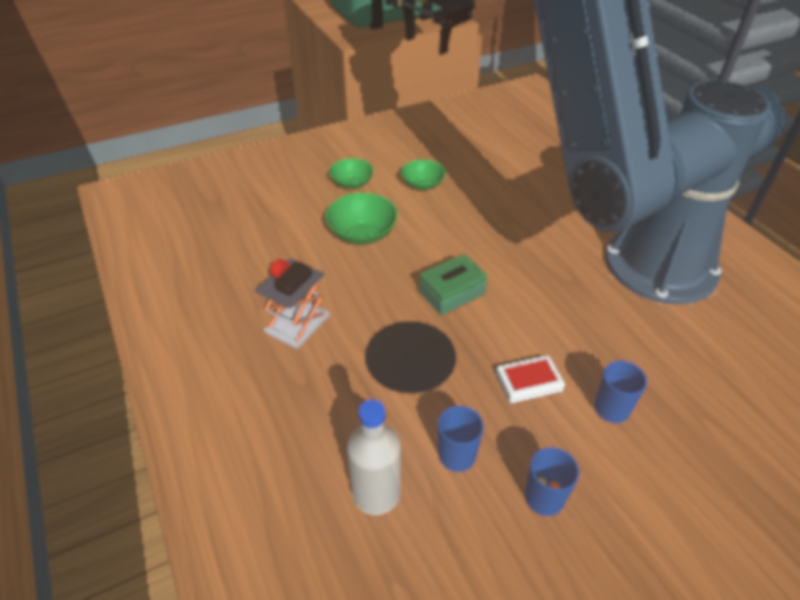

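View pics/top0.png

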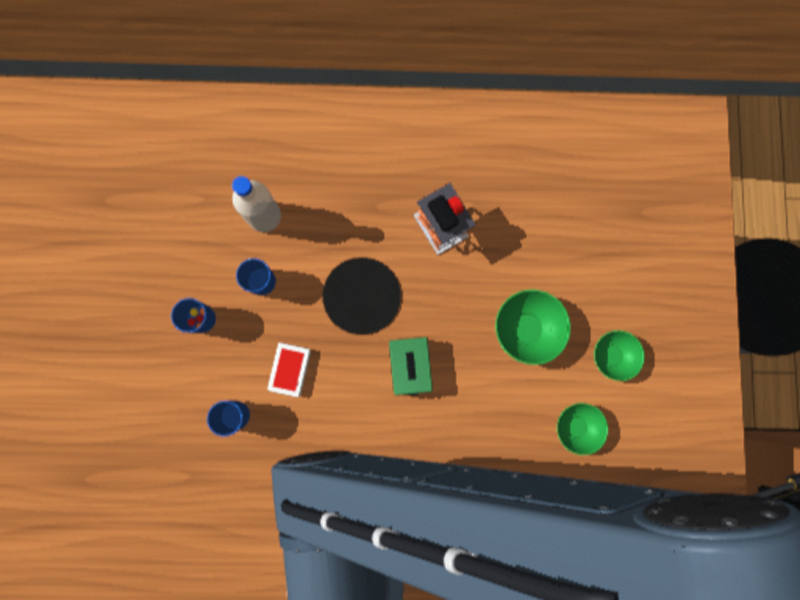

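The scene view (800x600) shows three blue cups. The cup holding sinkers is at about (551,482), and at (193,316) in the top view, where it is the leftmost (+y). The largest bowl is at (533,327) and the mat at (362,296) in the top view.

```bash
cat > h.py <<'E'
import numpy as np,cv2
from scipy.optimize import least_squares
def ray(c,px,z):
    px=np.atleast_2d(px).astype(float);f=192/np.tan(np.radians(c["vfov"]/2))
    d=np.c_[(px[:,0]-c["cx"])/f,(px[:,1]-c["cy"])/f,np.ones(len(px))]@c["R"]
    C=-c["R"].T@c["t"];return C+d*((z-C[2])/d[:,2])[:,None],C
def proj(c,X):
    f=192/np.tan(np.radians(c["vfov"]/2));p=c["R"]@np.array(X)+c["t"];return np.array([c["cx"],c["cy"]])+f*p[:2]/p[2]
def mask(c,lo,hi):return cv2.inRange(cv2.cvtColor(c["color"],cv2.COLOR_RGB2HSV),np.array(lo),np.array(hi))
def rim(c,cnt,z,r,full=False):
    P,C=ray(c,cnt.reshape(-1,2)+0.0,z);P=P[:,:2];m=P.mean(0);k=np.ones(len(P),bool)
    for _ in range(8):
        if not full:
            d=m-C[:2];k=(P-m)@(d/np.linalg.norm(d))>0
        s=least_squares(lambda v:np.hypot(*(P[k]-v).T)-r,m,loss="soft_l1",f_scale=.002);m=s.x
    return m,np.hypot(*(P[k]-m).T).mean()-r
def cnts(m,a=40):return [x for x in cv2.findContours(m,cv2.RETR_EXTERNAL,cv2.CHAIN_APPROX_NONE)[0] if cv2.contourArea(x)>a]
E
python3 - <<'E'
from h import *
import pickle
d=pickle.load(open("c0.pkl","rb"))
for n,c in d.items():
    print(n,"cam",(-c["R"].T@c["t"]).round(3))
    for nm,lo,hi,z,r,full in(("blue",(105,120,40),(125,255,255),.08,.031,0),("green",(50,130,40),(72,255,255),.05,.07,0),("mat",(0,0,0),(180,110,50),.004,.075,1)):
        for x in cnts(mask(c,lo,hi),150):
            px=x.reshape(-1,2).mean(0)
            if nm=="mat" and not(np.hypot(*(px-(np.array([411,356])if n=="scene" else np.array([362,296]))*.64))<15):continue
            m,e=rim(c,x,z,r,full);print(nm,px.round()/.64,cv2.contourArea(x),m.round(4),round(e,4))
s=.64
T=d["top"];
for nm,p,z in(("cap",(242,186),.2),("bottlebase",(267,215),.03),("reel",(444,210),.13),("tackle",(410,365),.055),("hook",(289,369),.021),("tackle c",(388,340),.055),("tackle c",(432,395),.055)):print(nm,ray(T,np.array(p)*s,z)[0].round(3))
S=d["scene"]
for nm,p,z in(("cap",(372,408),.2),("stand",(292,280),.12),("hook",(531,376),.021),("tackle",(453,276),.055)):print(nm,ray(S,np.array(p)*s,z)[0].round(3))
E
```

```text
scene cam [0.831 0.547 0.795]
blue [554.6875 498.4375] 154.0 [0.5001 0.3398] -0.0023
blue [545.3125 459.375 ] 154.0 [0.4813 0.2908] -0.0038
blue [462.5    451.5625] 209.5 [0.5767 0.2265] -0.0036
blue [454.6875 418.75  ] 185.5 [0.5561 0.1801] -0.0048
blue [370.3125 412.5   ] 186.5 [0.658  0.1182] -0.0047
green [359.375  210.9375] 450.5 [ 0.4767 -0.3229] -0.0079
green [350.   168.75] 153.5 [ 0.3765 -0.4498] -0.0023
top cam [ 0.386 -0.053  1.158]
blue [226.5625 417.1875] 405.5 [0.3028 0.2092] -0.0011
blue [192.1875 315.625 ] 410.5 [0.4775 0.2808] -0.001
blue [254.6875 276.5625] 374.5 [0.5502 0.1711] -0.0006
green [582.8125 428.125 ] 781.5 [ 0.2959 -0.3906] -0.0099
green [414.0625 360.9375] 265.0 [ 0.3731 -0.0659] -0.002
green [618.75   354.6875] 747.0 [ 0.4191 -0.4606] -0.01
green [532.8125 326.5625] 1709.5 [ 0.47   -0.3314] -0.0007
mat [360.9375 295.3125] 1769.0 [ 0.5289 -0.0174] -0.004
cap [[0.678 0.172 0.2  ]]
bottlebase [[0.675 0.163 0.03 ]]
reel [[ 0.665 -0.161  0.13 ]]
tackle [[ 0.397 -0.109  0.055]]
hook [[0.387 0.113 0.021]]
tackle c [[ 0.442 -0.069  0.055]]
tackle c [[ 0.344 -0.15   0.055]]
cap [[0.677 0.172 0.2  ]]
stand [[ 0.667 -0.149  0.12 ]]
hook [[0.385 0.117 0.021]]
tackle [[ 0.401 -0.102  0.055]]
```

The calibration agrees across both views. The cup is at about (0.478,0.281), the bowl at (0.470,-0.331) and the mat at (0.529,-0.017). My plan is to grasp with the tool pitched 45° down, roll it to pour, lay the cup on the mat, then regrasp it to invert. First I'll check the wrist joint ranges.

```bash
cat > k.py <<'E'
import numpy as np
from scipy.spatial.transform import Rotation as Ro
def tool(yaw,pitch,roll):
    """yaw of forward dir (deg), pitch below horizontal, roll about tool z; roll0: tool y horizontal, tool x upward-ish"""
    f=np.array([np.cos(np.radians(yaw)),np.sin(np.radians(yaw)),0]);p=np.radians(pitch)
    z=f*np.cos(p)-np.array([0,0,np.sin(p)]);x=f*np.sin(p)+np.array([0,0,np.cos(p)])
    return Ro.from_matrix(np.c_[x,np.cross(z,x),z])*Ro.from_euler('z',roll,degrees=True)
def wrist(R,pos,th=2.0,d6=.25):
    w=np.array(pos)-R.as_matrix()[:,2]*d6;q1=np.arctan2(w[1],w[0])
    M=(Ro.from_euler('ZY',[q1,th]).inv()*R*Ro.from_euler('z',-np.pi/2)).as_euler('ZYZ')
    q4,q5,q6=M
    if q5<0:q4,q5,q6=q4+np.pi,-q5,q6+np.pi
    w6=lambda a:(a+np.pi)%(2*np.pi)-np.pi
    return np.array([np.hypot(*w[:2]),w[2],q1,(q4+1.43)%(2*np.pi)-1.43,q5,w6(q6)])
E
python3 - <<'E'
from k import *
np.set_printoptions(precision=2,suppress=True)
print(wrist(Ro.from_quat([.9875,.1577,0,-.001]),[.195,-.594,.222],1.96))
for yaw in(-90,-60,-30,0):
  print("yaw",yaw)
  for n,p,pit,pos in(("pick",45,None,[.478,.281,.05]),("mid",45,None,[.5,0,.2]),("pour",45,None,[.47,-.35,.13]),("pour2",15,None,[.47,-.35,.13]),("lay",45,None,[.53,-.017,.03]),("regrasp",120,None,[.53,-.017,.03]),("down",90,None,[.53,-.017,.1]),("place",30,None,[.53,-.017,.06])):
    a=wrist(tool(yaw,p,0),pos);b=wrist(tool(yaw,p,180),pos);c=wrist(tool(yaw,p,90),pos);print(n,a,"q6 r180 %.2f r90 %.2f"%(b[5],c[5]))
E
```

```text
[ 0.63  0.47 -1.25  0.    1.18  0.  ]
yaw -90
pick [ 0.66  0.23  0.76 -0.54  1.72 -2.3 ] q6 r180 0.84 r90 -0.73
mid [ 0.53  0.38  0.34 -0.73  1.49 -2.61] q6 r180 0.54 r90 -1.04
pour [ 0.5   0.31 -0.35 -0.89  1.03 -3.06] q6 r180 0.08 r90 -1.49
pour2 [ 0.48  0.19 -0.23 -1.42  1.26 -2.77] q6 r180 0.38 r90 -1.20
lay [ 0.55  0.21  0.29 -0.75  1.46 -2.64] q6 r180 0.50 r90 -1.07
regrasp [ 0.55  0.25 -0.26  0.52  1.33  2.7 ] q6 r180 -0.44 r90 -2.01
down [ 0.53  0.35 -0.03  0.    1.14  3.11] q6 r180 -0.03 r90 -1.60
place [ 0.57  0.18  0.36 -0.95  1.64 -2.59] q6 r180 0.55 r90 -1.02
yaw -60
pick [ 0.58  0.23  0.84 -0.74  1.48 -2.62] q6 r180 0.52 r90 -1.05
mid [ 0.44  0.38  0.36 -0.87  1.16 -2.94] q6 r180 0.21 r90 -1.37
pour [ 0.43  0.31 -0.48 -0.77  0.58  2.68] q6 r180 -0.47 r90 -2.04
pour2 [ 0.38  0.19 -0.38  4.58  0.64 -2.77] q6 r180 0.37 r90 -1.20
lay [ 0.46  0.21  0.3  -0.87  1.12 -2.97] q6 r180 0.17 r90 -1.40
regrasp [ 0.61  0.25 -0.21  0.38  1.51  2.32] q6 r180 -0.83 r90 -2.40
down [ 0.53  0.35 -0.03 -0.    1.14  2.59] q6 r180 -0.56 r90 -2.13
place [ 0.45  0.18  0.38 -1.13  1.25 -2.82] q6
[... 394 characters left out ...]
.63  1.93] q6 r180 -1.21 r90 -2.78
down [ 0.53  0.35 -0.03 -0.    1.14  2.06] q6 r180 -1.08 r90 -2.65
place [ 0.35  0.18  0.26 -1.26  0.7  -3.08] q6 r180 0.06 r90 -1.51
yaw 0
pick [ 0.41  0.23  0.75 -0.85  0.7   2.87] q6 r180 -0.28 r90 -1.85
mid [0.32 0.38 0.   0.   0.36 1.57] q6 r180 -1.57 r90 -3.14
pour [ 0.46  0.31 -0.87  0.87  0.79  0.17] q6 r180 -2.97 r90 1.74
pour2 [ 0.42  0.19 -0.99  1.55  0.94 -0.34] q6 r180 2.80 r90 1.23
lay [ 0.35  0.21 -0.05  0.1   0.36  1.45] q6 r180 -1.70 r90 3.02
regrasp [ 0.66  0.25 -0.03 -0.01  1.67  1.55] q6 r180 -1.59 r90 3.12
down [ 0.53  0.35 -0.03  0.    1.14  1.54] q6 r180 -1.60 r90 3.11
place [ 0.31  0.18 -0.05  0.46  0.11  1.09] q6 r180 -2.06 r90 2.66
```

```bash
cat >> k.py <<'E'
def delta(targets):
    """targets: (grasp point xyz, yaw,pitch,roll); prints cm / rotvec in present tool axes"""
    from rig import robot
    o=robot.get_obs();R0=Ro.from_quat(o["tool_rot"]);p0=o["position"]
    print("t",o["time"],"q",o["q"].round(2),"grasp",(p0-R0.apply([0,0,.019])).round(4),"grip",round(o["grip_width"],4),round(o["grip_force"],1),"F",o["ft_force"].round(1))
    for g,y,p,r in targets:
        R=tool(y,p,r);t=np.array(g)+R.apply([0,0,.019])
        print((R0.inv().apply(t-p0)*100).round(2).tolist(),(R0.inv()*R).as_rotvec().round(3).tolist(),"rows",np.linalg.norm(t-p0)/.0625,(R0.inv()*R).magnitude()/.187)
E
python3 -c "
from k import *
delta([([.40,-.42,.34],70,90,0),([.47,-.2,.36],130,90,0)])"
```

```text
t 0.1 q [-1.43  0.53  1.43 -0.    1.18 -0.18] grasp [ 0.1946 -0.5933  0.2407] grip 0.0872 0.0 F [-0.3 -0.1  0.5]
[24.91, -10.09, -9.91] [-0.002, -0.001, -0.905] rows 4.583286023068619 4.839281926017594
[38.42, -28.81, -11.87] [-0.001, -0.002, -1.952] rows 7.914996150181385 10.439262084172722
```

>>> play_rows(
  gripper=[-1,-1,-1,-1,-1,-1,-1,-1,-1,-1,-1,-1],
  delta_pos=[
    [12,-5,-6],
    [25,-10,-10],
    [25,-10,-10],
    [25,-10,-10],
    [25,-10,-10],
    [30,-18,-11],
    [38,-29,-12],
    [38,-29,-12],
    [38,-29,-12],
    [38,-29,-12],
    [38,-29,-12],
    [38,-29,-12],
  ],
  turn=[
    [0,0,-0.18],
    [0,0,-0.36],
    [0,0,-0.54],
    [0,0,-0.72],
    [0,0,-0.9],
    [0,0,-1.08],
    [0,0,-1.26],
    [0,0,-1.44],
    [0,0,-1.62],
    [0,0,-1.8],
    [0,0,-1.95],
    [0,0,-1.95],
  ],
)

```text
time: 1.6
position: [0.4653, -0.1995, 0.3422]
tool_rot: [0.424, 0.906, 0.0, -0.0]
ft_force: [0.9, 0.6, -0.6]
grip_width: 0.0872
grip_force: 0.0
```

```bash
python3 -c "
from k import *
delta([([.55,.06,.36],200,90,0),([.48,.32,.30],-80,90,0)])"
```

```text
t 1.6 q [-0.63  0.24  1.56 -0.    1.35 -1.32] grasp [ 0.4653 -0.1995  0.3612] grip 0.0872 0.0 F [ 0.9  0.6 -0.6]
[14.51, 23.12, 0.13] [0.0, -0.001, -1.225] rows 4.368003477677916 6.551700437350087
[38.97, 34.39, 6.14] [0.001, -0.001, -2.621] rows 8.373147754760337 14.018348480570369
```

>>> play_rows(
  gripper=[-1,-1,-1,-1,-1,-1,-1,-1,-1,-1,-1,-1],
  delta_pos=[
    [4,6,0],
    [8,12,0],
    [12,18,0],
    [15,23,0],
    [19,25,0],
    [23,27,0],
    [27,29,0],
    [31,31,0],
    [35,33,0],
    [39,34,0],
    [39,34,0],
    [39,34,0],
  ],
  turn=[
    [0,0,-0.18],
    [0,0,-0.36],
    [0,0,-0.54],
    [0,0,-0.72],
    [0,0,-0.9],
    [0,0,-1.08],
    [0,0,-1.26],
    [0,0,-1.44],
    [0,0,-1.62],
    [0,0,-1.8],
    [0,0,-1.98],
    [0,0,-2.16],
  ],
)

```text
time: 3.1
position: [0.4759, 0.3178, 0.3421]
tool_rot: [-0.601, 0.799, 0.0, -0.001]
ft_force: [-0.1, -0.0, -0.7]
grip_width: 0.087
grip_force: 0.0
```

```bash
python3 -c "
from k import *
delta([([.478,.35,.25],-80,45,0)])"
```

```text
t 3.1 q [ 0.39  0.34  1.41 -0.    1.4  -2.47] grasp [0.4759 0.3178 0.3611] grip 0.087 0.0 F [-0.1 -0.  -0.7]
[-1.95, 0.09, 10.55] [0.18, 0.771, -0.432] rows 1.7165863408832644 4.822399075976238
```

>>> play_rows(
  gripper=[-1,-1,-1,-1,-1,-1],
  delta_pos=[
    [0,0,2],
    [-1,0,4],
    [-1,0,6],
    [-2,0,8],
    [-2,0,10.5],
    [-2,0,10.5],
  ],
  turn=[
    [0,0.18,0],
    [0,0.36,0],
    [0,0.54,0],
    [0,0.7,0],
    [0,0.78,0],
    [0,0.78,0],
  ],
)

```text
time: 3.85
position: [0.4807, 0.3364, 0.2331]
tool_rot: [-0.554, 0.739, -0.228, -0.308]
ft_force: [-0.4, -0.2, 0.7]
grip_width: 0.0872
grip_force: 0.0
```

```bash
python3 -c "
from k import *
delta([([.466,.346,.18],-80,45,0),([.478,.281,.052],-80,45,0)])
from rig import robot;import cv2
cv2.imwrite('pics/a1.png',cv2.resize(robot.camera('scene')['color'][:,:,::-1],(800,600)))"
```

```text
t 3.85 q [ 0.64  0.81  1.09 -0.46  1.89 -2.22] grasp [0.4845 0.3493 0.2465] grip 0.0872 0.0 F [-0.4 -0.2  0.7]
[-4.22, 1.05, 5.2] [0.329, 0.0, -0.323] rows 1.0845364176602124 2.4638435785368613
[-9.1, -1.99, 18.41] [0.329, 0.0, -0.323] rows 3.3007800466472546 2.4638435785368613
```

View pics/a1.png

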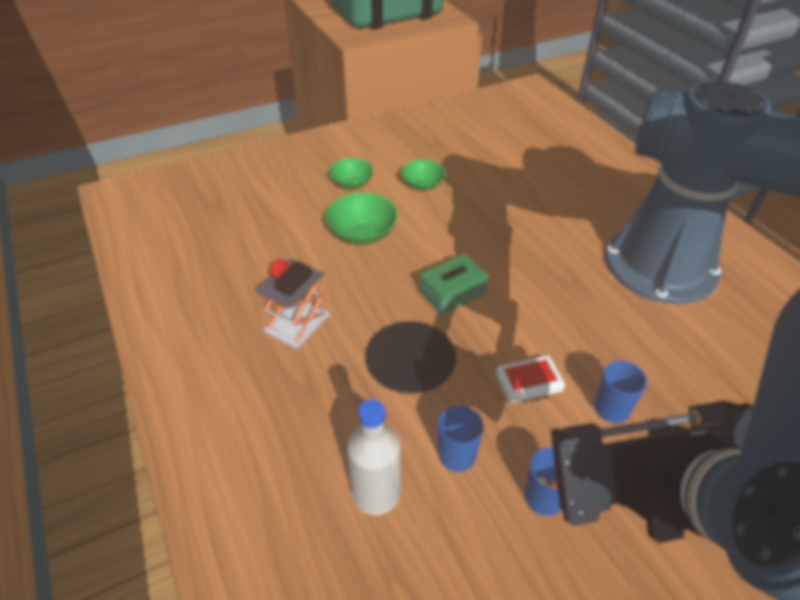

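The scene view shows the open gripper at about (590,480), behind and above the sinker cup at (545,485). Next I'll align the yaw and approach along the tool axis.

```bash
python3 -c "
from k import *
delta([([.466,.351,.123],-80,45,0),([.478,.281,.052],-80,45,0)])"
```

```text
t 3.9 q [ 0.64  0.8   1.08 -0.46  1.89 -2.22] grasp [0.4853 0.3491 0.2493] grip 0.0872 0.0 F [-0.3 -0.2  1.3]
[-8.74, 1.29, 9.12] [0.327, 0.003, -0.326] rows 2.031589087684404 2.4663313478942666
[-9.22, -1.85, 18.64] [0.327, 0.003, -0.326] rows 3.3414192607339643 2.4663313478942666
```

>>> play_rows(
  gripper=[-1,-1,-1,-1,-1,-1],
  delta_pos=[
    [-3,0.4,3],
    [-6,0.9,6],
    [-8.7,1.3,9.1],
    [-8.7,1.3,9.1],
    [-8.7,1.3,9.1],
    [-8.7,1.3,9.1],
  ],
  turn=[
    [0.11,0,-0.11],
    [0.22,0,-0.22],
    [0.327,0,-0.326],
    [0.327,0,-0.326],
    [0.327,0,-0.326],
    [0.327,0,-0.326],
  ],
)

```text
time: 4.65
position: [0.4715, 0.339, 0.1143]
tool_rot: [0.707, -0.597, 0.293, 0.241]
ft_force: [-0.1, 0.7, -0.1]
grip_width: 0.0869
grip_force: 0.0
```

```bash
python3 -c "
from k import *
from h import *
delta([([.478,.281,.052],-80,45,0)])
from rig import robot
c=robot.camera('top')
for x in cnts(mask(c,(105,120,40),(125,255,255)),150): print(x.reshape(-1,2).mean(0),rim(c,x,.08,.031))
"
```

```text
t 4.65 q [ 0.74  0.86  1.35 -0.64  1.44 -2.31] grasp [0.4691 0.3521 0.1279] grip 0.0869 0.0 F [-0.1  0.7 -0.1]
[-0.21, 0.43, 10.43] [-0.006, 0.008, -0.007] rows 1.6701029700643133 0.06455380141306673
[145.54545455 266.65151515] (array([0.30233499, 0.20839137]), np.float64(-0.000982422422744364))
[123.13636364 202.25757576] (array([0.47729353, 0.27958144]), np.float64(-0.0011351902159774385))
[163.23809524 176.92063492] (array([0.55017403, 0.17110482]), np.float64(-0.000594340842213565))
```

>>> play_rows(
  gripper=[-1,-1,-1,-1,-1,-1,1,1,1,1,1,1],
  delta_pos=[
    [-0.1,0.2,2.5],
    [-0.1,0.4,5],
    [-0.2,0.4,7.5],
    [-0.2,0.4,9.5],
    [-0.2,0.4,10.4],
    [-0.2,0.4,10.4],
    [-0.2,0.4,10.4],
    [-0.2,0.4,10.4],
    [-0.2,0.4,10.4],
    [-0.2,0.4,10.4],
    [-0.2,0.4,10.4],
    [-0.2,0.4,10.4],
  ],
  turn=[
    [0,0,0],
    [0,0,0],
    [0,0,0],
    [0,0,0],
    [0,0,0],
    [0,0,0],
    [0,0,0],
    [0,0,0],
    [0,0,0],
    [0,0,0],
    [0,0,0],
    [0,0,0],
  ],
  squeeze=15,
)

```text
time: 6.2
position: [0.4785, 0.2671, 0.0368]
tool_rot: [0.709, -0.594, 0.293, 0.243]
ft_force: [1.8, 0.2, 2.9]
grip_width: 0.059
grip_force: 14.9
```

```bash
python3 -c "
from k import *
delta([([.48,.27,.20],-85,45,0),([.52,0,.23],-90,45,20),([.47,-.36,.19],-95,45,60)])"
```

```text
t 6.2 q [ 0.66  0.93  1.5  -0.72  1.24 -2.23] grasp [0.476  0.2803 0.0503] grip 0.059 14.9 F [1.8 0.2 2.9]
[11.31, -0.15, -9.88] [-0.066, 0.005, 0.06] rows 2.4025296478817806 0.48029580268146826
[32.79, 0.76, 7.18] [-0.126, 0.027, 0.471] rows 5.37235971004758 2.6105003383788925
[54.55, 12.15, 34.29] [-0.172, 0.106, 1.228] rows 10.490061337978442 6.6544983360268235
```

>>> play_rows(
  gripper=[1,1,1,1,1,1,1,1],
  delta_pos=[
    [2,0,-2],
    [5,0,-5],
    [9,0,-8],
    [11.3,0,-9.9],
    [15,0,-7],
    [18,0,-5],
    [20,0.2,-3.5],
    [20,0.2,-3.5],
  ],
  turn=[
    [0,0,0],
    [0,0,0],
    [-0.03,0,0.03],
    [-0.06,0,0.06],
    [-0.06,0,0.06],
    [-0.06,0,0.06],
    [-0.06,0,0.06],
    [-0.06,0,0.06],
  ],
  squeeze=25,
)

```text
time: 7.2
position: [0.4946, 0.1491, 0.2014]
tool_rot: [0.682, -0.625, 0.28, 0.257]
ft_force: [0.8, 0.5, -1.4]
grip_width: 0.059
grip_force: 24.9
```

```bash
python3 -c "
from k import *
delta([([.50,0,.22],-90,45,20),([.47,-.355,.17],-95,45,50)])"
```

```text
t 7.2 q [ 0.47  0.63  1.6  -0.74  1.34 -2.43] grasp [0.4934 0.1624 0.2149] grip 0.059 24.9 F [ 0.8  0.5 -1.4]
[11.91, 0.89, 11.06] [-0.06, 0.016, 0.411] rows 2.6036468133198776 2.2238563839753303
[33.34, 7.11, 39.28] [-0.114, 0.06, 0.996] rows 8.321390591143324 5.368177367673288
```

>>> play_rows(
  gripper=[1,1,1,1,1,1,1,1,1,1,1,1],
  delta_pos=[
    [3,0.2,2.5],
    [7,0.5,6],
    [11.9,0.9,11],
    [15,1.8,15],
    [19,3,20],
    [23,4,25],
    [27,5,30],
    [30,6,35],
    [33.3,7.1,39.3],
    [33.3,7.1,39.3],
    [33.3,7.1,39.3],
    [33.3,7.1,39.3],
  ],
  turn=[
    [-0.02,0,0.14],
    [-0.04,0,0.28],
    [-0.06,0.02,0.41],
    [-0.07,0.03,0.5],
    [-0.08,0.03,0.6],
    [-0.09,0.04,0.7],
    [-0.1,0.05,0.8],
    [-0.11,0.06,0.9],
    [-0.11,0.06,1.0],
    [-0.11,0.06,1.0],
    [-0.11,0.06,1.0],
    [-0.11,0.06,1.0],
  ],
)

```text
time: 8.7
position: [0.4726, -0.3649, 0.1566]
tool_rot: [-0.279, 0.881, -0.356, -0.142]
ft_force: [0.0, 0.1, -1.0]
grip_width: 0.0589
grip_force: 24.9
```

```bash
python3 -c "
from k import *
delta([([.47,-.355,.14],-95,45,100),([.47,-.355,.135],-95,45,180)])
from rig import robot;import cv2
cv2.imwrite('pics/a2.png',cv2.resize(robot.camera('scene')['color'][:,:,::-1],(800,600)))"
```

```text
t 8.7 q [-0.52  0.63  1.84 -1.27  0.74 -1.68] grasp [ 0.4736 -0.3515  0.17  ] grip 0.0589 24.9 F [ 0.   0.1 -1. ]
[-0.91, 1.66, 2.39] [-0.003, 0.009, 0.871] rows 0.48701993216754685 4.657977783379099
[-1.13, 1.93, 2.74] [0.004, 0.011, 2.267] rows 0.5660222345194126 12.124434060902743
```

View pics/a2.png

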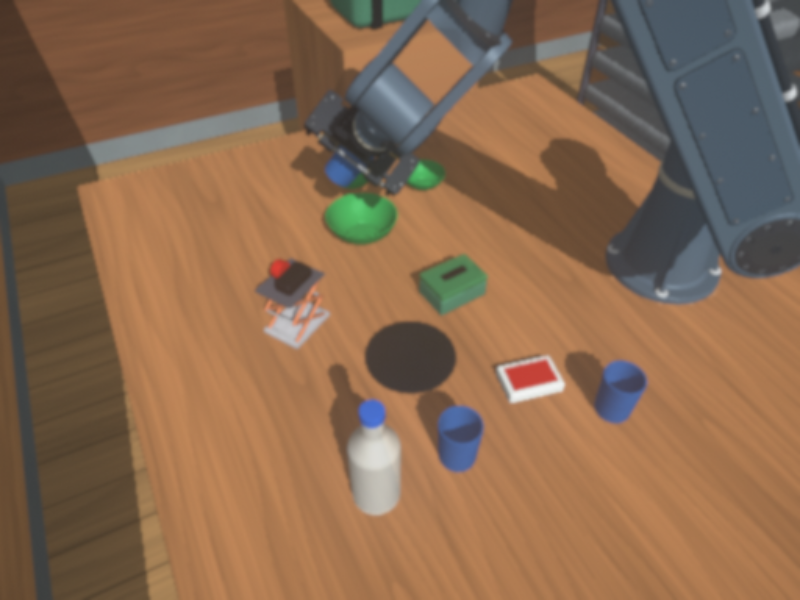

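The scene view shows the cup in the gripper at about (343,170), over the bowl at (360,215) once height is allowed for. q4 is close to its limit, so I'll check which pour orientations are possible.

Run:
```python
from k import *
np.set_printoptions(precision=2,suppress=True)
from rig import robot
o=robot.get_obs();q=o["q"]
def w(R,q1,th):
    M=(Ro.from_euler('ZY',[q1,th]).inv()*R*Ro.from_euler('z',-np.pi/2)).as_euler('ZYZ');return M
print(q,w(Ro.from_quat(o["tool_rot"]),q[0],q[1]+q[2]))
for q1 in(-.5,-.4,-.3):
 for yaw in(-95,-110,-125):
  print(q1,yaw,[w(tool(yaw,p,180),q1,2.5).round(2).tolist() for p in(45,30,20)])
```

```text
[-0.52  0.63  1.84 -1.27  0.74 -1.68] [-1.27  0.74 -1.68]
-0.5 -95 [[-1.28, 0.74, 0.63], [-1.54, 0.92, 0.81], [-1.68, 1.05, 0.89]]
-0.5 -110 [[-1.12, 0.89, 0.7], [-1.35, 1.07, 0.83], [-1.47, 1.2, 0.88]]
-0.5 -125 [[-0.97, 1.02, 0.8], [-1.16, 1.22, 0.89], [-1.27, 1.36, 0.92]]
-0.4 -95 [[-1.22, 0.8, 0.65], [-1.47, 0.98, 0.81], [-1.6, 1.11, 0.88]]
-0.4 -110 [[-1.06, 0.94, 0.74], [-1.27, 1.13, 0.85], [-1.4, 1.26, 0.89]]
-0.4 -125 [[-0.91, 1.07, 0.84], [-1.09, 1.27, 0.91], [-1.2, 1.41, 0.94]]
-0.3 -95 [[-1.16, 0.86, 0.68], [-1.39, 1.04, 0.82], [-1.52, 1.17, 0.88]]
-0.3 -110 [[-1.0, 0.99, 0.78], [-1.2, 1.19, 0.87], [-1.32, 1.32, 0.91]]
-0.3 -125 [[-0.85, 1.12, 0.88], [-1.02, 1.33, 0.94], [-1.12, 1.47, 0.96]]
```

```bash
python3 -c "
from k import *
delta([([.46,-.35,.14],-118,45,90),([.46,-.35,.14],-118,45,135),([.46,-.35,.14],-118,43,165)])"
```

```text
t 8.75 q [-0.52  0.63  1.84 -1.27  0.74 -1.68] grasp [ 0.4738 -0.3515  0.1702] grip 0.0585 24.9 F [ 0.2  0.1 -0.9]
[0.06, 2.96, 2.02] [-0.104, 0.286, 0.975] rows 0.5735832269876192 5.462533077871679
[0.06, 2.96, 2.02] [0.015, 0.334, 1.754] rows 0.5735832269876192 9.546110069855864
[0.12, 2.93, 2.01] [0.154, 0.343, 2.265] rows 0.5685232796089295 12.279999017855923
```

>>> play_rows(
  gripper=[1,1,1,1,1,1,1,1,1,1,1,1],
  delta_pos=[
    [0,0.6,0.4],
    [0,1.2,0.8],
    [0,1.8,1.2],
    [0,2.4,1.6],
    [0,3,2],
    [0,3,2],
    [0,3,2],
    [0,3,2],
    [0,3,2],
    [0,3,2],
    [0,3,2],
    [0,3,2],
  ],
  turn=[
    [-0.02,0.05,0.17],
    [-0.04,0.1,0.33],
    [-0.06,0.15,0.5],
    [-0.08,0.2,0.66],
    [-0.1,0.25,0.82],
    [-0.1,0.29,0.97],
    [-0.08,0.3,1.12],
    [-0.06,0.31,1.26],
    [-0.03,0.32,1.42],
    [0,0.33,1.57],
    [0.02,0.33,1.72],
    [0.02,0.33,1.75],
  ],
)

```text
time: 10.25
position: [0.4541, -0.3617, 0.1264]
tool_rot: [0.548, 0.743, -0.38, 0.058]
ft_force: [-0.4, 0.8, -1.4]
grip_width: 0.0587
grip_force: 24.9
```

```bash
python3 -c "
from k import *
delta([([.46,-.35,.135],-118,45,158),([.46,-.35,.135],-118,40,180),([.46,-.35,.135],-118,28,180)])"
```

```text
t 10.25 q [-0.49  0.74  1.68 -0.99  1.01 -0.11] grasp [ 0.4603 -0.3497  0.1398] grip 0.0587 24.9 F [-0.4  0.8 -1.4]
[0.25, 0.21, 0.37] [0.001, 0.006, 0.404] rows 0.07802847548003009 2.160393217397914
[0.13, 0.09, 0.36] [0.036, -0.077, 0.787] rows 0.06275599063628376 4.234799309294605
[-0.15, -0.18, 0.28] [0.119, -0.276, 0.782] rows 0.059068105355188735 4.477394001131372
```

>>> play_rows(
  gripper=[1,1,1,1,1,1,1,1,1,1,1,1],
  delta_pos=[
    [0.2,0.2,0.3],
    [0.2,0.2,0.3],
    [0.2,0.2,0.3],
    [0.2,0.2,0.3],
    [0.2,0.2,0.3],
    [0.1,0.1,0.3],
    [0.1,0.1,0.3],
    [0,0,0.3],
    [0,0,0.3],
    [0,0,0.3],
    [0,0,0.3],
    [0,0,0.3],
  ],
  turn=[
    [0,0,0.13],
    [0,0,0.26],
    [0,0,0.4],
    [0.01,-0.03,0.5],
    [0.02,-0.06,0.6],
    [0.03,-0.07,0.7],
    [0.04,-0.08,0.79],
    [0.06,-0.13,0.79],
    [0.08,-0.18,0.78],
    [0.1,-0.23,0.78],
    [0.12,-0.276,0.78],
    [0.12,-0.276,0.78],
  ],
)

```text
time: 11.75
position: [0.4529, -0.3639, 0.1234]
tool_rot: [0.734, 0.442, -0.443, 0.264]
ft_force: [-0.1, -0.2, -0.2]
grip_width: 0.0588
grip_force: 24.9
```

```bash
python3 -c "
from k import *
delta([([.46,-.35,.135],-118,18,180),([.46,-.34,.25],-100,45,180)])
from rig import robot;import cv2
a=robot.camera('top')['color'][:,:,::-1];b=robot.camera('scene')['color'][:,:,::-1]
im=np.hstack([cv2.resize(a[120:290,280:450],(400,400)),cv2.resize(b[60:200,160:300],(400,400))])
cv2.imwrite('pics/a3.png',im)"
```

```text
t 11.75 q [-0.4   0.87  1.65 -1.21  1.23  0.91] grasp [ 0.4608 -0.3491  0.1323] grip 0.0588 24.9 F [-0.1 -0.2 -0.2]
[-0.62, -0.03, -0.05] [-0.001, -0.174, 0.004] rows 0.09917525722956459 0.9301488556603255
[-9.44, -0.13, -6.34] [-0.256, 0.294, -0.184] rows 1.8197372383555472 2.3050322118623465
```

View pics/a3.png

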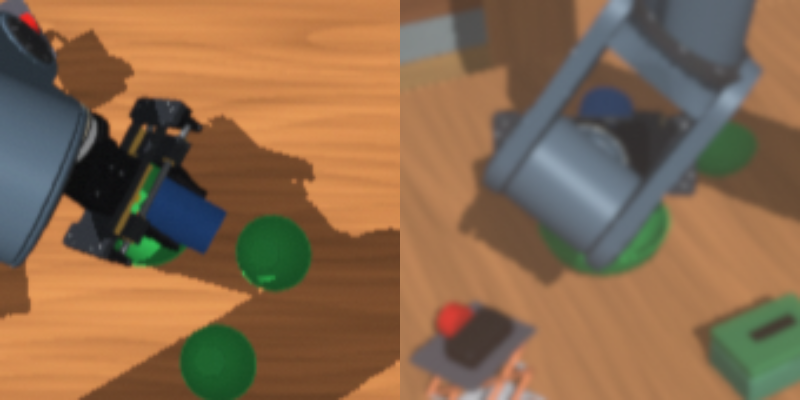

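The crops show the cup tipped over the bowl with its mouth toward it, and the wrist force dropped by about the sinkers' weight. I'll tip slightly further, then move away and check the bowl.

>>> play_rows(
  gripper=[1,1,1,1,1,1,1,1,1,1,1],
  delta_pos=[
    [-0.3,0,0],
    [-0.5,0,0],
    [-0.5,0,0],
    [-0.5,0,0],
    [-0.5,0,0],
    [-2,0,-1.5],
    [-5,0,-3],
    [-7,0,-5],
    [-9.4,0,-6.3],
    [-9.4,0,-6.3],
    [-9.4,0,-6.3],
  ],
  turn=[
    [0,-0.08,0],
    [0,-0.14,0],
    [0,-0.14,0],
    [0,-0.14,0],
    [0,-0.14,0],
    [0,0,0],
    [-0.06,0.07,-0.05],
    [-0.12,0.15,-0.1],
    [-0.19,0.22,-0.14],
    [-0.25,0.29,-0.18],
    [-0.25,0.29,-0.18],
  ],
)

```text
time: 13.22
position: [0.4566, -0.3553, 0.2388]
tool_rot: [0.711, 0.588, -0.296, 0.248]
ft_force: [0.4, 0.3, -1.7]
grip_width: 0.0588
grip_force: 24.9
```

```bash
python3 -c "
from k import *
delta([([.49,0,.26],-85,45,180)])"
```

```text
t 13.225 q [-0.49  0.49  1.78 -1.04  0.9   0.39] grasp [ 0.4591 -0.342   0.2522] grip 0.0588 24.9 F [ 0.4  0.3 -1.7]
[23.48, -2.95, -24.93] [-0.192, 0.007, -0.196] rows 5.499392714743294 1.4668398097612256
```

>>> play_rows(
  gripper=[1,1,1,1,1,1,1,1],
  delta_pos=[
    [4,-0.5,-4],
    [8,-1,-8.5],
    [12,-1.5,-12.7],
    [16,-2,-17],
    [20,-2.5,-21],
    [23.5,-3,-25],
    [23.5,-3,-25],
    [23.5,-3,-25],
  ],
  turn=[
    [-0.03,0,-0.03],
    [-0.06,0,-0.06],
    [-0.1,0,-0.1],
    [-0.13,0,-0.13],
    [-0.16,0,-0.16],
    [-0.19,0,-0.2],
    [-0.19,0,-0.2],
    [-0.19,0,-0.2],
  ],
)

```text
time: 14.22
position: [0.491, -0.0121, 0.2448]
tool_rot: [0.621, 0.683, -0.263, 0.282]
ft_force: [0.2, -0.5, -1.1]
grip_width: 0.0589
grip_force: 24.9
```

```bash
python3 -c "
from k import *
from h import *
delta([([.525,-.017,.14],-80,45,180),([.525,-.017,.035],-80,45,180)])
from rig import robot
A=robot.camera('top')
for x in cnts(mask(A,(50,130,40),(72,255,255)),600): print('bowl',rim(A,x,.05,.07))
a=A['color'][:,:,::-1];b=robot.camera('scene')['color'][:,:,::-1]
im=np.hstack([cv2.resize(a[140:280,290:430],(400,400)),cv2.resize(b[60:200,160:300],(400,400))])
cv2.imwrite('pics/a4.png',im)
cv2.imwrite('pics/a5.png',cv2.resize(b,(800,600)))"
```

```text
t 14.225 q [ 0.19  0.48  1.77 -0.87  1.18  0.57] grasp [0.4899 0.0014 0.2582] grip 0.0589 24.9 F [ 0.2 -0.5 -1.1]
[6.89, 3.56, 9.81] [-0.065, 0.006, -0.052] rows 2.0006766332088572 0.4465075673881878
[14.36, 3.66, 17.19] [-0.065, 0.006, -0.052] rows 3.630810498778593 0.4465075673881878
bowl (array([ 0.29818738, -0.3901934 ]), np.float64(-0.009962234116783701))
bowl (array([ 0.41788941, -0.46077408]), np.float64(-0.00950451199582815))
bowl (array([ 0.4700428 , -0.33135174]), np.float64(-0.0007131699668741637))
```

View pics/a4.png

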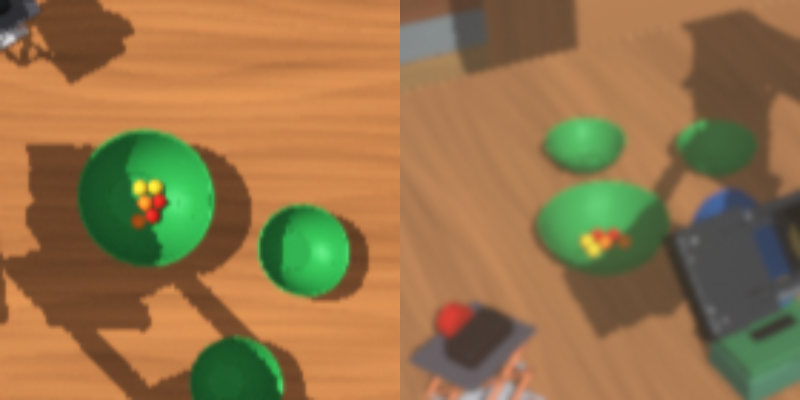

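View pics/a5.png

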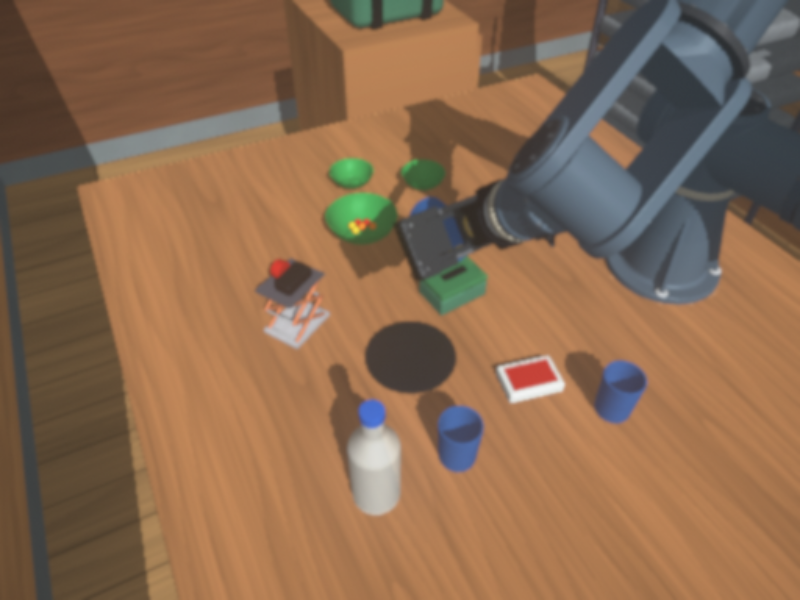

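The top crop shows all six sinkers in the bowl around (148,203), and the bowl hasn't moved (0.470,-0.331). Now I'll lay the empty cup on the mat.

>>> play_rows(
  gripper=[1,1,1,1,1,1,1,1],
  delta_pos=[
    [2.3,1.2,3.3],
    [4.6,2.4,6.6],
    [6.9,3.6,9.8],
    [9,3.6,12],
    [11.5,3.6,14.4],
    [13.5,3.7,16.3],
    [14,3.7,16.8],
    [14,3.7,16.8],
  ],
  turn=[
    [-0.03,0,-0.03],
    [-0.06,0,-0.05],
    [-0.06,0,-0.05],
    [-0.06,0,-0.05],
    [-0.06,0,-0.05],
    [-0.06,0,-0.05],
    [-0.06,0,-0.05],
    [-0.06,0,-0.05],
  ],
)

```text
time: 15.32
position: [0.5283, -0.0306, 0.0275]
tool_rot: [0.595, 0.705, -0.249, 0.294]
ft_force: [-0.4, 0.3, -1.5]
grip_width: 0.0589
grip_force: 24.9
```

```bash
python3 -c "
from k import *
delta([([.525,-.017,.034],-80,45,180)])"
```

```text
t 15.325 q [ 0.14  0.89  1.83 -1.2   0.87  1.  ] grasp [ 0.526  -0.0173  0.0408] grip 0.0589 24.9 F [-0.4  0.3 -1.5]
[0.53, -0.09, 0.45] [-0.006, 0.005, -0.004] rows 0.11155857642402162 0.04442797468450294
```

>>> play_rows(
  gripper=[1,1,1,0.6,0.2,-0.2,-0.6,-1,-1,-1],
  delta_pos=[
    [0.2,0,0.2],
    [0.4,0,0.4],
    [0.5,0,0.4],
    [0.5,0,0.4],
    [0.5,0,0.4],
    [0.5,0,0.4],
    [0.5,0,0.4],
    [0.5,0,0.4],
    [0.5,0,0.4],
    [0.5,0,0.4],
  ],
  turn=[
    [0,0,0],
    [0,0,0],
    [0,0,0],
    [0,0,0],
    [0,0,0],
    [0,0,0],
    [0,0,0],
    [0,0,0],
    [0,0,0],
    [0,0,0],
  ],
)

```text
time: 16.58
position: [0.5283, -0.0289, 0.0211]
tool_rot: [0.595, 0.706, -0.248, 0.294]
ft_force: [-0.9, -0.4, -0.8]
grip_width: 0.0854
grip_force: 0.0
```

>>> play_rows(
  gripper=[-1,-1,-1,-1,-1,-1],
  delta_pos=[
    [0,0,-3],
    [0,0,-6],
    [0,0,-10],
    [0,0,-14],
    [0,0,-18],
    [0,0,-18],
  ],
  turn=[
    [0,0,0],
    [0,0,0],
    [0,0,0],
    [0,0,0],
    [0,0,0],
    [0,0,0],
  ],
)

```text
time: 17.32
position: [0.508, 0.0992, 0.1496]
tool_rot: [0.595, 0.706, -0.246, 0.295]
ft_force: [0.2, 0.9, -0.6]
grip_width: 0.0873
grip_force: 0.0
```

Run:
```python
from k import *
from h import *
from rig import robot
delta([([.525,-.01,.2],-80,118,180)])
for n in("top","scene"):
    c=robot.camera(n);m=mask(c,(105,110,30),(128,255,255))
    P0=proj(c,[.525,-.017,.034])
    for x in cnts(cv2.morphologyEx(m,cv2.MORPH_CLOSE,np.ones((3,3))),60):
        px=x.reshape(-1,2).mean(0)
        if np.hypot(*(px-P0))<40:
            r=cv2.minAreaRect(x);b=cv2.boxPoints(r);X=ray(c,b,.034)[0];print(n,px,ray(c,r[0],.034)[0].round(4),X[:,:2].round(3).tolist())
    if n=="scene":cv2.imwrite('pics/a6.png',cv2.resize(c["color"][:,:,::-1],(800,600)))
```

```text
t 17.325 q [ 0.39  0.68  1.71 -0.87  1.14  0.76] grasp [0.5056 0.1125 0.163 ] grip 0.0873 0.0 F [ 0.2  0.9 -0.6]
[-9.55, -0.19, 4.84] [0.005, 1.277, -0.003] rows 1.7127341168646533 6.831534873165791
top [232.95604396 190.78021978] [[ 0.5194 -0.0247  0.034 ]] [[0.545, 0.021], [0.556, -0.063], [0.494, -0.07], [0.484, 0.013]]
scene [271.86666667 230.46666667] [[0.5235 0.0259 0.034 ]] [[0.543, 0.025], [0.512, 0.005], [0.504, 0.027], [0.535, 0.046]]
scene [271.82352941 213.38235294] [[ 0.4984 -0.0248  0.034 ]] [[0.514, -0.042], [0.49, -0.053], [0.483, -0.008], [0.506, 0.003]]
```

View pics/a6.png

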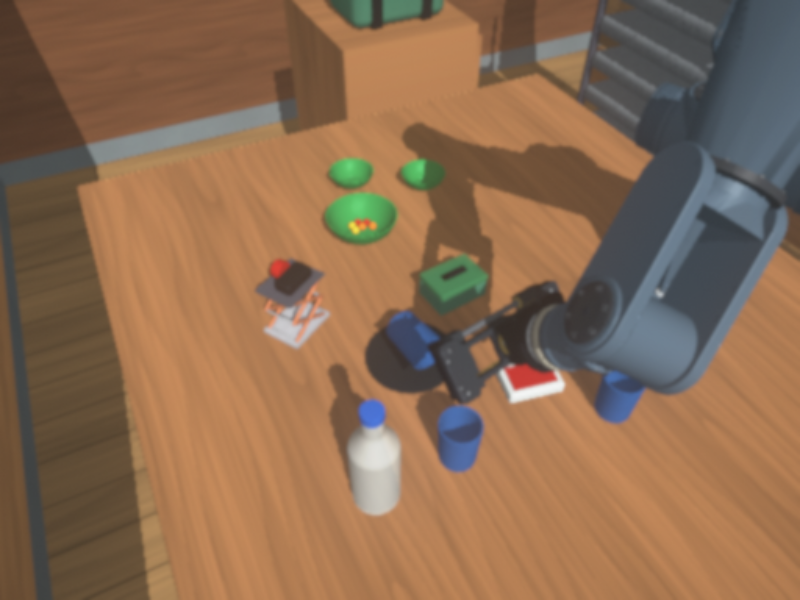

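The cup lies on the mat at about (412,340) in the scene view, mouth toward the gripper. I'll fit the arm's link lengths from the logged poses so I can pick a reachable regrasp and placing yaw.

```bash
cat > ik.py <<'E'
from k import *
from scipy.optimize import least_squares
D=[([-1.43,.53,1.43,0,1.18,-.18],[.1946,-.5933,.2407]),([-.63,.24,1.56,0,1.35,-1.32],[.4653,-.1995,.3612]),([.39,.34,1.41,0,1.4,-2.47],[.4759,.3178,.3611]),([.64,.81,1.09,-.46,1.89,-2.22],[.4845,.3493,.2465]),([.74,.86,1.35,-.64,1.44,-2.31],[.4691,.3521,.1279]),([.66,.93,1.5,-.72,1.24,-2.23],[.476,.2803,.0503]),([.47,.63,1.6,-.74,1.34,-2.43],[.4934,.1624,.2149]),([-.52,.63,1.84,-1.27,.74,-1.68],[.4736,-.3515,.17]),([-.49,.74,1.68,-.99,1.01,-.11],[.4603,-.3497,.1398]),([-.4,.87,1.65,-1.21,1.23,.91],[.4608,-.3491,.1323]),([.19,.48,1.77,-.87,1.18,.57],[.4899,.0014,.2582]),([.14,.89,1.83,-1.2,.87,1.],[.526,-.0173,.0408]),([.39,.68,1.71,-.87,1.14,.76],[.5056,.1125,.163])]
def rot(q):return Ro.from_euler('ZY',[q[0],q[1]+q[2]])*Ro.from_euler('ZYZ',[q[3],q[4],q[5]+np.pi/2])
def basis(q):
    A=Ro.from_euler('z',q[0]).as_matrix();t=q[1]+q[2]
    c=[[np.sin(q[1]),0,np.cos(q[1])],[np.sin(t),0,np.cos(t)],[1,0,0],[0,1,0],[0,0,1]]
    return np.c_[A@np.array(c).T,rot(q).as_matrix()[:,2]]
A=np.vstack([basis(q) for q,_ in D]);b=np.hstack([p for _,p in D])
P,*_=np.linalg.lstsq(A,b,rcond=None);res=np.abs(A@P-b).max()
lo=[-3.08,-.75,.22,-1.43,0,-2.85];hi=[3.08,2.2,2.44,4.57,2.65,2.85]
def ik(g,y,p,r,q0):
    R=tool(y,p,r);s=least_squares(lambda q:np.r_[basis(q)@P-g,.2*(R.inv()*rot(q)).as_rotvec()],q0,bounds=(lo,hi));return s.x.round(2),round(s.cost**.5,4)
E
python3 - <<'E'
from ik import *
print("P",P.round(3),res)
q0=[.39,.68,1.71,-.87,1.14,.76]
for yaw in(-70,-80,-95,-110):
    for p,g in((120,[.524,-.027,.034]),(110,[.524,-.027,.034]),(90,[.53,-.015,.15]),(45,[.53,-.015,.1]),(28,[.53,-.015,.044]),(20,[.53,-.015,.044])):
        print(yaw,p,*ik(g,yaw,p,180,q0))
E
```

```text
P [0.467 0.385 0.008 0.102 0.264 0.269] 0.031102916686282345
-70 120 [-0.44  0.83  1.68  0.42  1.06 -1.07] 0.0
-70 110 [-0.38  0.77  1.75  0.33  0.89 -0.98] 0.0
-70 90 [-0.22  0.5   1.8  -0.    0.85 -0.57] 0.0
-70 45 [ 0.13  0.67  1.97 -1.29  0.8   0.87] 0.0
-70 28 [ 0.23  0.93  1.88 -1.43  1.08  1.16] 0.0109
-70 20 [ 0.27  1.01  1.83 -1.43  1.22  1.21] 0.0158
-80 120 [-0.46  0.81  1.74  0.5   0.98 -1.  ] 0.0
-80 110 [-0.4   0.75  1.79  0.4   0.83 -0.88] 0.0
-80 90 [-0.22  0.5   1.8  -0.    0.85 -0.4 ] 0.0
-80 45 [ 0.14  0.71  1.88 -1.11  0.91  0.84] 0.0
-80 28 [ 0.23  0.96  1.82 -1.34  1.13  1.18] 0.0
-80 20 [ 0.26  1.04  1.79 -1.38  1.26  1.24] 0.0
-95 120 [-0.5   0.77  1.84  0.65  0.87 -0.92] 0.0
-95 110 [-0.42  0.72  1.87  0.5   0.74 -0.74] 0.0
-95 90 [-0.22  0.5   1.8  -0.    0.85 -0.14] 0.0
-95 45 [ 0.13  0.77  1.73 -0.9   1.07  0.84] 0.0
-95 28 [ 0.21  1.01  1.64 -1.08  1.27  1.08] 0.0
-95 20 [ 0.23  1.09  1.6  -1.13  1.39  1.13] 0.0
-110 120 [-0.52  0.73  1.95  0.82  0.74 -0.86] 0.0
-110 110 [-0.43  0.7   1.94  0.62  0.63 -0.6 ] 0.0
-110 90 [-0.22  0.5   1.8  -0.    0.85  0.13] 0.0
-110 45 [ 0.1   0.83  1.59 -0.74  1.24  0.89] 0.0
-110 28 [ 0.17  1.07  1.46 -0.89  1.43  1.05] 0.0
-110 20 [ 0.19  1.15  1.41 -0.94  1.55  1.07] 0.0
```

```bash
python3 -c "
from ik import *
delta([([.52,-.0,.22],-80,90,180),([.534,-.086,.15],-80,123,180)])
print(ik([.534,-.086,.15],-80,123,180,[-.4,.8,1.7,.4,1,-1]),ik([.524,-.027,.034],-80,123,180,[-.4,.8,1.7,.4,1,-1]),ik([.52,-.012,.046],-88,31,180,[.2,.9,1.8,-1.2,1.1,1.1]))"
```

```text
t 17.425 q [ 0.39  0.69  1.72 -0.87  1.14  0.76] grasp [0.5042 0.1103 0.161 ] grip 0.087 0.0 F [-0.  -0.3  0.7]
[-10.68, -0.31, 3.19] [-0.003, 0.79, -0.004] rows 1.7840485081663382 4.224768225903149
[-11.33, -0.38, 13.36] [-0.002, 1.366, -0.005] rows 2.8031119689405943 7.304726890550772
(array([-0.56,  0.68,  1.59,  0.43,  1.3 , -0.95]), np.float64(0.0)) (array([-0.48,  0.83,  1.72,  0.53,  1.03, -1.03]), np.float64(0.0)) (array([ 0.22,  0.95,  1.77, -1.17,  1.15,  1.11]), np.float64(0.0))
```

>>> play_rows(
  gripper=[-1,-1,-1,-1,-1,-1,-1,-1,-1,-1,-1,-1],
  delta_pos=[
    [-5,0,-2],
    [-9,0,0],
    [-10.7,-0.3,3.2],
    [-10.7,-0.3,3.2],
    [-10.7,-0.3,3.2],
    [-10.9,-0.3,6],
    [-11.1,-0.3,9],
    [-11.3,-0.4,12],
    [-11.3,-0.4,13.4],
    [-11.3,-0.4,13.4],
    [-11.3,-0.4,13.4],
    [-11.3,-0.4,13.4],
  ],
  turn=[
    [0,0.15,0],
    [0,0.32,0],
    [0,0.48,0],
    [0,0.65,0],
    [0,0.8,0],
    [0,0.95,0],
    [0,1.1,0],
    [0,1.25,0],
    [0,1.366,0],
    [0,1.366,0],
    [0,1.366,0],
    [0,1.366,0],
  ],
)

```text
time: 18.92
position: [0.5318, -0.0744, 0.1345]
tool_rot: [0.618, 0.733, 0.182, -0.217]
ft_force: [0.4, -0.3, -0.3]
grip_width: 0.0873
grip_force: 0.0
```

Run:
```python
from k import *
from h import *
from rig import robot
delta([([.524,-.027,.035],-80,123,180)])
for n in("top","scene"):
    c=robot.camera(n);m=mask(c,(105,110,30),(128,255,255));P0=proj(c,[.525,-.017,.034])
    for x in cnts(cv2.morphologyEx(m,cv2.MORPH_CLOSE,np.ones((3,3))),60):
        px=x.reshape(-1,2).mean(0)
        if np.hypot(*(px-P0))<40:print(n,px,cv2.contourArea(x),ray(c,cv2.boxPoints(cv2.minAreaRect(x)),.034)[0][:,:2].round(3).tolist())
    im=cv2.resize(c["color"][:,:,::-1][int(P0[1])-60:int(P0[1])+60,int(P0[0])-60:int(P0[0])+60],(400,400));I=im if n=="top" else np.hstack([I,im])
cv2.imwrite("pics/a7.png",I)
```

```text
t 18.925 q [-0.59  0.68  1.58  0.42  1.32 -0.96] grasp [ 0.5336 -0.0846  0.1504] grip 0.0873 0.0 F [ 0.4 -0.3 -0.3]
[-1.38, 0.04, 12.86] [0.001, 0.001, -0.003] rows 2.0695785998993244 0.018290958458607752
scene [265.68235294 217.70588235] 667.5 [[0.56, -0.06], [0.497, -0.092], [0.479, 0.016], [0.54, 0.043]]
```

View pics/a7.png

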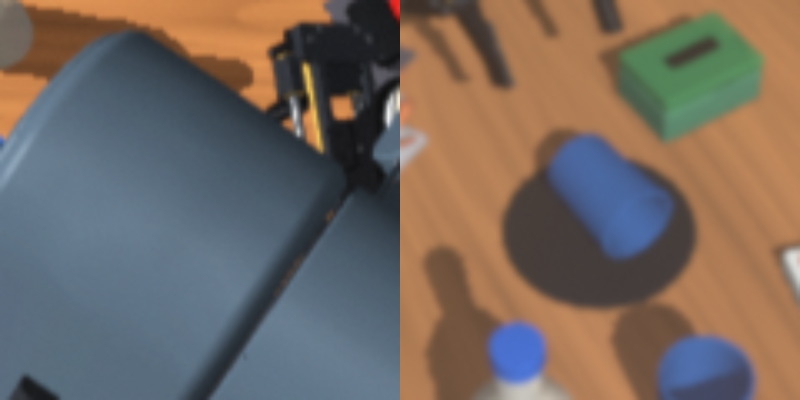

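The scene crop shows the cup lying on the mat, foot at (575,155) and mouth at (640,235). Both views put its centre at about (0.519,-0.024). Now I'll descend and regrasp.

```bash
python3 -c "
from k import *
delta([([.520,-.027,.035],-80,123,180)])"
```

```text
t 19.025 q [-0.59  0.68  1.58  0.42  1.32 -0.96] grasp [ 0.534  -0.0847  0.1506] grip 0.0869 0.0 F [-0.4 -0.5  0.6]
[-1.32, -0.4, 12.92] [0.002, 0.001, -0.002] rows 2.079512067059931 0.01684637783568283
```

>>> play_rows(
  gripper=[-1,-1,-1,-1,-1,-1,1,1,1,1,1,1],
  delta_pos=[
    [-1.4,-0.3,3],
    [-1.4,-0.3,6],
    [-1.4,-0.3,9],
    [-1.4,-0.3,11.5],
    [-1.4,-0.3,12.8],
    [-1.4,-0.3,12.8],
    [-1.4,-0.3,12.8],
    [-1.4,-0.3,12.8],
    [-1.4,-0.3,12.8],
    [-1.4,-0.3,12.8],
    [-1.4,-0.3,12.8],
    [-1.4,-0.3,12.8],
  ],
  turn=[
    [0,0,0],
    [0,0,0],
    [0,0,0],
    [0,0,0],
    [0,0,0],
    [0,0,0],
    [0,0,0],
    [0,0,0],
    [0,0,0],
    [0,0,0],
    [0,0,0],
    [0,0,0],
  ],
  squeeze=12,
)

```text
time: 20.52
position: [0.5194, -0.0194, 0.0191]
tool_rot: [0.618, 0.733, 0.183, -0.217]
ft_force: [-1.6, -3.5, 4.7]
grip_width: 0.0592
grip_force: 11.9
```

```bash
python3 -c "
from k import *
delta([([.52,-.02,.2],-80,90,180),([.52,-.012,.15],-88,31,180)])"
```

```text
t 20.525 q [-0.52  0.85  1.7   0.51  1.05 -1.04] grasp [ 0.5211 -0.0296  0.035 ] grip 0.0592 11.9 F [-1.6 -3.5  4.7]
[8.77, 0.04, -13.62] [0.001, -0.576, -0.005] rows 2.59095219446767 3.080687165116947
[5.85, -0.04, -10.64] [0.033, -1.603, 0.147] rows 1.9435866568998967 8.61042384438036
```

>>> play_rows(
  gripper=[1,1,1,1,1,1,1,1,1,1,1,1],
  delta_pos=[
    [1.2,0,-1.8],
    [4,0,-6],
    [8.5,0,-12],
    [8.8,0,-13.6],
    [8.8,0,-13.6],
    [8.2,0,-13],
    [7.6,0,-12.4],
    [7,0,-11.8],
    [6.4,0,-11.2],
    [5.9,0,-10.7],
    [5.9,0,-10.7],
    [5.9,0,-10.7],
  ],
  turn=[
    [0,0,0],
    [0,-0.15,0],
    [0,-0.32,0],
    [0,-0.48,0],
    [0,-0.6,0],
    [0.01,-0.78,0.03],
    [0.01,-0.94,0.05],
    [0.02,-1.1,0.08],
    [0.03,-1.26,0.1],
    [0.03,-1.42,0.13],
    [0.03,-1.6,0.15],
    [0.03,-1.6,0.15],
  ],
  squeeze=20,
)

```text
time: 22.02
position: [0.5199, -0.026, 0.1368]
tool_rot: [0.605, 0.628, -0.342, 0.351]
ft_force: [0.3, -0.4, -0.5]
grip_width: 0.0584
grip_force: 19.9
```

Run:
```python
from k import *
from h import *
from rig import robot
delta([([.525,-.012,.07],-88,31,180),([.525,-.012,.046],-88,31,180)])
for n in("top","scene"):
    c=robot.camera(n);P0=proj(c,[.52,-.012,.15])
    im=cv2.resize(c["color"][:,:,::-1][max(0,int(P0[1])-70):int(P0[1])+70,int(P0[0])-70:int(P0[0])+70],(400,400));I=im if n=="top" else np.hstack([I,im])
cv2.imwrite("pics/a8.png",I)
```

```text
t 22.025 q [ 0.23  0.8   1.73 -1.09  1.23  0.93] grasp [ 0.5193 -0.0097  0.1466] grip 0.0584 19.9 F [ 0.3 -0.4 -0.5]
[6.41, 0.59, 4.19] [-0.002, -0.005, 0.004] rows 1.22892449852619 0.03691563610515647
[8.46, 0.61, 5.44] [-0.002, -0.005, 0.004] rows 1.611980778894046 0.03691563610515647
```

View pics/a8.png

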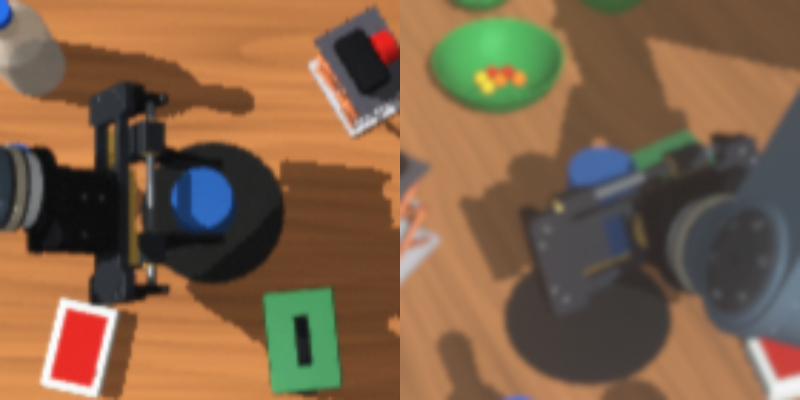

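The top crop shows the inverted cup, foot up at (203,198), held over the mat. I'll lower it and watch the force.

>>> play_rows(
  gripper=[1,1,1,1,1,1],
  delta_pos=[
    [2.5,0.3,1.7],
    [5,0.6,3.4],
    [7,0.6,4.5],
    [7.6,0.6,4.9],
    [7.6,0.6,4.9],
    [7.6,0.6,4.9],
  ],
  turn=[
    [0,0,0],
    [0,0,0],
    [0,0,0],
    [0,0,0],
    [0,0,0],
    [0,0,0],
  ],
)

```text
time: 22.88
position: [0.528, -0.0304, 0.0516]
tool_rot: [0.607, 0.625, -0.34, 0.354]
ft_force: [-0.4, -0.0, -1.8]
grip_width: 0.0588
grip_force: 19.9
```

>>> play_rows(
  gripper=[1,1,1,1],
  delta_pos=[
    [0.2,0,0.1],
    [0.43,0,0.26],
    [0.43,0,0.26],
    [0.43,0,0.26],
  ],
  turn=[
    [0,0,0],
    [0,0,0],
    [0,0,0],
    [0,0,0],
  ],
)

```text
time: 23.38
position: [0.5274, -0.0301, 0.0451]
tool_rot: [0.606, 0.625, -0.341, 0.354]
ft_force: [-0.0, -0.7, -1.4]
grip_width: 0.0587
grip_force: 19.9
```

```bash
python3 -c "
from k import *
delta([([.525,-.012,.046],-88,31,180)])"
```

```text
t 23.375 q [ 0.22  0.97  1.71 -1.15  1.17  1.08] grasp [ 0.5268 -0.0139  0.055 ] grip 0.0587 19.9 F [-0.  -0.7 -1.4]
[0.86, -0.18, 0.3] [-0.0, -0.003, -0.004] rows 0.14842379617615087 0.02595336684281882
```

Grasp is at 55 mm with no contact yet, so I'll lower in smaller steps.

>>> play_rows(
  gripper=[1,1,1,1],
  delta_pos=[
    [0.2,0,0.1],
    [0.43,0,0.26],
    [0.43,0,0.26],
    [0.43,0,0.26],
  ],
  turn=[
    [0,0,0],
    [0,0,0],
    [0,0,0],
    [0,0,0],
  ],
)

```text
time: 23.88
position: [0.5276, -0.0304, 0.0418]
tool_rot: [0.606, 0.625, -0.341, 0.355]
ft_force: [0.1, 2.3, 6.0]
grip_width: 0.0586
grip_force: 19.9
```

>>> play_rows(
  gripper=[1,1,1,1],
  delta_pos=[
    [0.1,0,0.06],
    [0.26,0,0.15],
    [0.26,0,0.15],
    [0.26,0,0.15],
  ],
  turn=[
    [0,0,0],
    [0,0,0],
    [0,0,0],
    [0,0,0],
  ],
)

```text
time: 24.38
position: [0.528, -0.0305, 0.0412]
tool_rot: [0.605, 0.624, -0.342, 0.357]
ft_force: [-0.3, 5.8, 14.1]
grip_width: 0.059
grip_force: 20.1
```

>>> play_rows(
  gripper=[1,1,1,1],
  delta_pos=[
    [-0.1,0,-0.06],
    [-0.2,0,-0.12],
    [-0.2,0,-0.12],
    [-0.2,0,-0.12],
  ],
  turn=[
    [0,0,0],
    [0,0,0],
    [0,0,0],
    [0,0,0],
  ],
  squeeze=4,
)

```text
time: 24.88
position: [0.5284, -0.0301, 0.0398]
tool_rot: [0.606, 0.625, -0.34, 0.354]
ft_force: [2.5, 1.5, 4.3]
grip_width: 0.0591
grip_force: 4.1
```

>>> play_rows(
  gripper=[0.5,0.3,0.1,-0.1,-0.3,-0.6,-1,-1,-1,-1],
  delta_pos=[
    [0,0,0],
    [0,0,0],
    [0,0,0],
    [0,0,0],
    [0,0,0],
    [0,0,0],
    [0,0,0],
    [0,0,0],
    [0,0,0],
    [0,0,0],
  ],
  turn=[
    [0,0,0],
    [0,0,0],
    [0,0,0],
    [0,0,0],
    [0,0,0],
    [0,0,0],
    [0,0,0],
    [0,0,0],
    [0,0,0],
    [0,0,0],
  ],
)

```text
time: 26.12
position: [0.5272, -0.0301, 0.0393]
tool_rot: [0.607, 0.625, -0.341, 0.353]
ft_force: [1.0, -0.9, -0.3]
grip_width: 0.0866
grip_force: 0.0
```

>>> play_rows(
  gripper=[-1,-1,-1,-1,-1,-1,-1,-1],
  delta_pos=[
    [0,0,-2],
    [0,0,-4],
    [0,0,-6],
    [0,0,-8],
    [-2,0,-11],
    [-5,0,-14],
    [-8,0,-16],
    [-8,0,-16],
  ],
  turn=[
    [0,0,0],
    [0,0,0],
    [0,0,0],
    [0,0,0],
    [0,0,0],
    [0,0,0],
    [0,0,0],
    [0,0,0],
  ],
)

```text
time: 27.12
position: [0.5249, 0.0669, 0.1939]
tool_rot: [0.607, 0.625, -0.338, 0.355]
ft_force: [-0.1, 0.6, -0.1]
grip_width: 0.0873
grip_force: 0.0
```

Run:
```python
from k import *
from h import *
from rig import robot
delta([])
for n in("top","scene"):
    c=robot.camera(n)
    for x in cnts(mask(c,(105,110,30),(128,255,255)),100):
        px=x.reshape(-1,2).mean(0);P0=proj(c,[.527,-.015,.05])
        if np.hypot(*(px-P0))<30:print(n,px,"foot",rim(c,x,.084,.027))
    if n=="scene":cv2.imwrite("pics/a9.png",cv2.resize(c["color"][:,:,::-1],(800,600)))
```

```text
t 27.125 q [ 0.38  0.74  1.6  -0.95  1.42  0.83] grasp [0.5243 0.0832 0.2038] grip 0.0873 0.0 F [-0.1  0.6 -0.1]
top [230.42857143 187.61904762] foot (array([ 0.52839713, -0.01714272]), np.float64(-0.00014895357130700893))
scene [258.95238095 228.35714286] foot (array([0.57555194, 0.0473794 ]), np.float64(-0.003538179145532866))
```

View pics/a9.png

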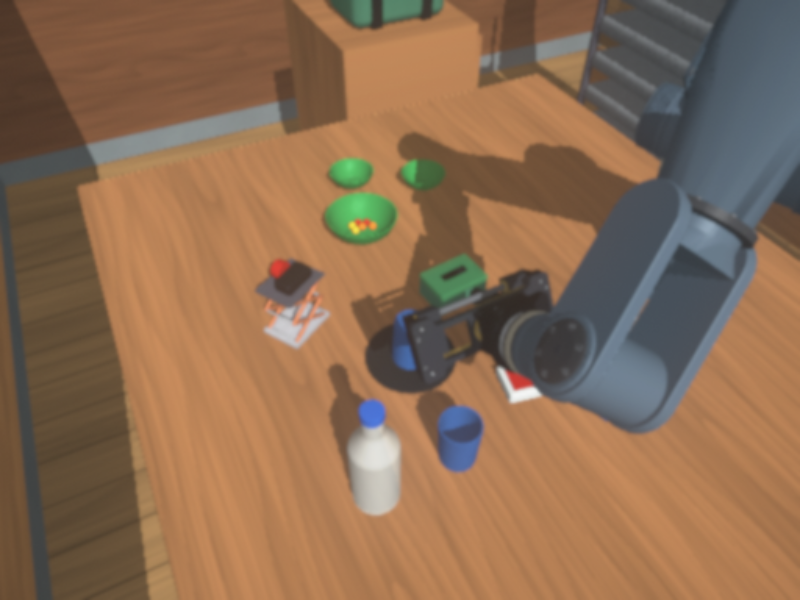

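The scene view shows the cup standing inverted at about (410,335) on the mat. In the top view its foot fits a 27 mm circle within 1 mm of the mat's centre. The gripper is clear of everything.

```bash
python3 -c "
from rig import robot
print(robot.hand_in())"
```

```text
the job is handed in; nothing more can be done
None
```

I handed the job in at about 27 s of the 69 s limit. In the last pictures the six sinkers are in the green bowl, the empty cup stands mouth-down within about 1 mm of the mat's centre, and the gripper is clear. The hand-in returned no score.

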